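# Close up and lock the line on the proofing bed

## Robot

A 6-joint arm with a two-finger parallel gripper is mounted at the origin on the work surface. World frame = base frame: x ahead of the robot, y to its left, z up, the work surface at z = 0. Lengths are in m, angles in rad, forces in N, time in s.
With the tool pointing down it reaches from about 0.35 to 0.85 m from the base axis. Payload 8.1 kg.
Tool frame: the origin (TCP) lies on the mounting face of the last link; the fingertips stand 186 mm ahead of it and the grasp point (between the pads) lies 167 mm ahead of it; z points along the fingers, y is the line along which they close (so a half turn about z gives the same grasp; the last joint's range is limited). The gripper opens to 93 mm and grips with 3 to 60 N. Pads are 15 mm wide; open, the fingers measure 128 mm over their backs; the gripper's body (75 mm by 188 mm) begins 65 mm behind the grasp point.
Start: joints at [-1.188, 0.13, 1.488, -0, 1.523, -0.085], TCP at [0.271, -0.536, 0.405] pointing down, gripper open.
Joint ranges: [-2.96, 2.96], [-0.89, 2.26], [0.02, 2.5], [-1.34, 4.48], [0, 2.73], [-2.66, 2.66]. Speed limits (rad/s): [2.39, 2.39, 2.79, 3.14, 3.14, 3.14].

## Interface

Orientations are given as a rotation vector (axis times angle).
In Python, from plant import read_state, read_camera, camera_params, close_job gives the robot as it stands. The module is installed in compiled form; this text tells all that it offers.
- The arm moves only by the tool servo_tool, never from a script. Its argument "increments" is a list of rows, each an object with "slide": the shift along the tool's x, y, z in mm, a list of three; "dr": the turn, a rotation vector about the tool's x, y, z in rad, a list of three; "jaw": the closure, from 0 (fully open) to 1 (shut). In form: [{"slide": [x, y, z], "dr": [ax, ay, az], "jaw": jaw}, ...]. A call has 1 to 20 rows; each row is the pose to reach, as a shift and turn from the pose commanded when the call began, along the tool's axes at that moment; what a row does not reach only later rows make up. A row lasts 1/10 s, in which the tool goes at most 50 mm and 8.59 degrees, less where a joint would pass 70% of its speed; a pose out of reach is approached as far as the arm can. A call with a gripper value outside its range is refused whole. The fingers move at their own pace and stop on an object; "force" is the grip in N (left out, the last holds). Time passes only in rows, so rows that repeat a pose let the fingers close. It gives the time, the measured TCP pose, the force, the opening and the grip force at its end, in the units of the state.
- read_state(): the state, without advancing time (a new reading comes with each control period).
- read_camera(name): name is "scene" or "top" or "wrist"; returns (picture, depth): 400x640x3 uint8, red, green, blue; 400x640 float32, m along the optical axis (not along the pixel's ray), 0 where there is no reading.
- camera_params(name): a dict with "fx", "fy", "cx", "cy" (pixels), "k1" (the pictures are not rectified: a ray, as slopes to the right and down, at radius r is drawn at 1 + k1 r^2 times it, then the intrinsics apply), "rvec" (rotation vector, rad) and "tvec" (3), from world to camera coordinates, as OpenCV has them. Camera axes: x right, y down, z forward; pixel columns grow to the right and rows downward; lengths in m; the calibration is good to about 2 mm. A picture is of the moment at which its call begins: read the wrist's pose just before it. camera_params takes no time and is no camera call; for the wrist camera it gives the pose at the moment of the call.
- close_job(): hands the job in; it is judged then, once.
The state is a dict: "t": time; "q": joint angles; "dq": joint speeds; "joint_torque": joint torques, N m; "tool_pos": TCP position; "orientation": TCP orientation; "force": force on the tool from outside, world axes, zero at the start; "wrist_torque": the same for the moment, N m; "opening": finger opening in m; "gripper_force": force on a finger pad.
Only numpy, scipy, OpenCV 4.12 (cv2) and the standard library are available. Lean on these libraries where they do the work, as an engineer would, in place of code of your own. Each camera call takes 0.05 s, during which the arm holds its last target. There are 200 camera calls.

## Task

Close up the loose line of wooden ornament blocks on the proofing bed. With the fingertips, push the knobbed lever of the eccentric half a turn round to its other stop, so that the cam is at its low point and the lock-up bar is free; then push the bar forward until it holds all the blocks snug and square against the head bar, and push the lever all the way back to lock the bar there. Only push: pick up nothing, and leave the tools lying round the bed where they are.

Things in the scene. Friction and masses are not known exactly. Their poses are not given: they have to be found in the camera images.
- bed: Heavy dark cast proofing bed, fixed, 320 mm along x by 300 mm. Origin: centre of its underside. x points forward from lock-up bar to head bar (away from the robot, yaw within 0.25 rad), y left. Flat bed top 30 mm above the origin; steel bearers 25 mm wide, 23 mm high above it along the left and right edges.
- head (a point): Middle of the fixed steel head bar's near face, at its top edge, 20 mm above the bed top, at bed x = +100 mm. The blocks are home when their far ends touch this face.
- bar (a joint): Slide of the lock-up bar, m: 0 fully back, growing forward (bed x), end of travel 0.095; it meets the blocks fully home at 0.070. Locked by the eccentric, a brake shoe holds it against 35 N and more; released, it slides with about 6 N of friction and stays where it is left.
- bar_back (a point): Top edge of the lock-up bar's near face, the face to push, 18 mm above the bed top, at bed y = +20 mm, in line with the middle block. The steel bar is 20 mm thick and crosses the bed from y = -72 to +122 mm. The bed behind it is clear.
- cam (a joint): Eccentric with lever at the bar's right end, riding on it. Rad, anticlockwise from above: 0 = locked, at its stop, lever pointing back (bed -x); 1.57 = lever pointing outward over the right bearer (bed -y); 3.14 = low point, other stop, lever pointing forward. The brake bites below about 0.5. Pushing the knob takes about 2 N, up to about 10 N below 0.5. It stays where left.
- pivot (a point): Top of the eccentric's vertical axis, 38 mm above the bed top, over the right end of the lock-up bar.
- knob (a point): Centre of the black upright knob on the lever's end, 60 mm from the pivot axis, 55 mm above the bed top. The knob reaches from 34 to 69 mm above the bed top, 14 mm across at its foot, 23 mm at its widest (54 to 62 mm up). The lever arm under it is 11 mm thick, its middle 31 mm above the bed top.
- block_right: Right-hand wooden ornament block, 70 mm along its x x 46 mm x 21 mm high (23 mm with the raised pattern on top), about 60 g, loose on the bed between lock-up bar and head bar, its x roughly along bed x. Origin at the centre of its underside; home at bed x = +65 mm.
- block_mid: Middle wooden ornament block, 70 mm along its x x 46 mm x 21 mm high (23 mm with the raised pattern on top), about 60 g, loose on the bed between lock-up bar and head bar, its x roughly along bed x. Origin at the centre of its underside; home at bed x = +65 mm.
- block_left: Left-hand wooden ornament block, 70 mm along its x x 46 mm x 21 mm high (23 mm with the raised pattern on top), about 60 g, loose on the bed between lock-up bar and head bar, its x roughly along bed x. Origin at the centre of its underside; home at bed x = +65 mm.
- stick: Steel composing stick with a brass knee, 240 x 52 x 21 mm, loose on the bench to the right of the bed, long side along its x. Origin at the centre of its underside. To be left alone.
- planer: Wooden planing block, 90 x 65 x 50 mm, loose on the bench to the left of the bed. Origin at the centre of its underside. To be left alone.
- quoin_key: Steel T-shaped key lying on the bench beyond the bed, 92 mm across the T and 87 mm long, 12 mm thick. Origin under the middle of the T bar. To be left alone.
- tin: Round metal tin, 76 mm across and 45 mm high, on the bench beyond the bed. Origin at the centre of its underside. To be left alone.
There are look-alikes about, which are no part of the job. Leave any blue or red look-alike of the block_mid alone.

How it is judged:
On the way, in this order (a step that is already met when the one before it is completed fails the run):
1. the eccentric is turned to its low point, freeing the bar (value of joint cam above 2.85 rad), for 0.1 s.
2. with the eccentric free, the bar is pushed forward and holds the blocks home (value of joint bar above 0.068 m and value of joint cam above 2 rad), for 0.2 s.
At the end, for the whole second after the job is handed in: The lever is back within 0.2 rad of its locked stop, the bar stands within 2 mm of where it meets the blocks fully home (joint 0.070), and all three blocks lie flat on the bed, within 2 mm of home and square to it within 0.04 rad (value of joint cam below 0.2 rad and value of joint bar between 0.068 and 0.072 m and velocity of joint bar below 0.005 m/s and x of block_right in the frame of bed between 0.063 and 0.067 m and angle between the x axis of each of block_right, block_mid, block_left and the x axis of bed, either way round below 0.04 rad and z of each of block_right, block_mid, block_left in the frame of bed below 0.034 m and x of block_mid in the frame of bed between 0.063 and 0.067 m and x of block_left in the frame of bed between 0.063 and 0.067 m); the robot touches nothing.
It fails at once if one of the tools lying round the bed (composing stick, planing block, T key, tin) is moved more than 15 mm (distance of any of stick, planer, quoin_key, tin from where it was at the start of the episode above 0.015 m).
It fails at once if an ornament block is lifted off the bed or tipped (z of any of block_right, block_mid, block_left in the frame of bed above 0.042 m or angle between any of block_right, block_mid, block_left's own z axis and vertical above 0.35 rad).
It fails at once if the bar is forced along while the eccentric is still locked (value of joint cam below 0.3 rad and (velocity of joint bar above 0.02 m/s or velocity of joint bar below -0.02 m/s)).
It also fails if it takes over 72 s, if anything falls off the work surface, if the arm or the gripper's body presses on something with over 40 N, if the wrist force passes 120 N, or if a joint passes its speed limit or range.

## Working session

There is one attempt and no reset: what is moved stays moved. The work goes in short steps, Python scripts to look and compute and a tool call to move; the robot and the scene stay as the last step left them, time stands still between calls to the robot, and variables do not carry over. Pictures are saved under pics/ and viewed, at most 10 in all, crops included, and the job is handed in when it is done.

Besides the shell and the picture viewer there is one more tool, called after "Call:" by a JSON object that holds its "api" and its "payload". servo_tool: Moves the arm, as the interface text tells. Its arguments: {"type":"object","properties":{"increments":{"type":"array"},"force":{"type":"number"}},"required":["increments"]}

```bash
mkdir -p pics; cat > h.py <<'E'
import numpy as np, cv2
from plant import *
def ray(P,uv):
    x=np.array([(uv[0]-P['cx'])/P['fx'],(uv[1]-P['cy'])/P['fy']]); s=x.copy()
    for _ in range(20): s=x/(1+P['k1']*(s@s))
    R=cv2.Rodrigues(np.array(P['rvec'],float))[0]; t=np.array(P['tvec'],float)
    return -R.T@t, R.T@np.array([s[0],s[1],1.0])
def onz(P,uv,z):
    o,d=ray(P,uv); return o+d*(z-o[2])/d[2]
def two(P1,a,P2,b):
    o1,d1=ray(P1,a);o2,d2=ray(P2,b)
    k=np.linalg.lstsq(np.c_[d1,-d2],o2-o1,rcond=None)[0]
    p,q=o1+k[0]*d1,o2+k[1]*d2
    return (p+q)/2,np.linalg.norm(p-q)
def deep(P,D,uv):
    o,d=ray(P,uv); return o+d*D[int(uv[1]),int(uv[0])]
E
python3 - <<'E'
from h import *
for n in ['top','scene']:
    im,D=read_camera(n); cv2.imwrite(f'pics/{n}0.png',im[:,:,::-1]); np.savez(f'{n}0.npz',im=im,D=D)
    P=camera_params(n); print(n,ray(P,(320,200)),P['fx'])
s=read_state(); print(s['t'],s['tool_pos'],s['orientation'],s['opening'])
E
```

```text
top (array([ 0.46444219, -0.02508502,  0.91853444]), array([ 0.21038693,  0.04952946, -0.97648877])) 403.66938186605074
scene (array([ 1.10833141, -0.1072087 ,  0.87835072]), array([-0.52583727,  0.08730426, -0.84613385])) 395.1685794231224
0.1 [ 0.27049479 -0.53533903  0.40382233] [-3.05448550e+00 -7.27768460e-01  4.26583687e-04] 0.09263938895161218
```

View pics/top0.png

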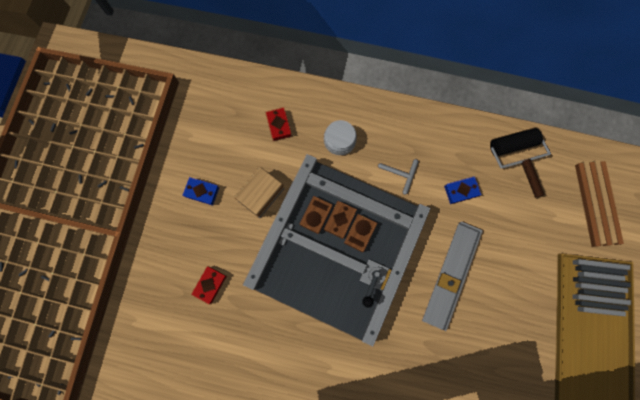

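View pics/scene0.png

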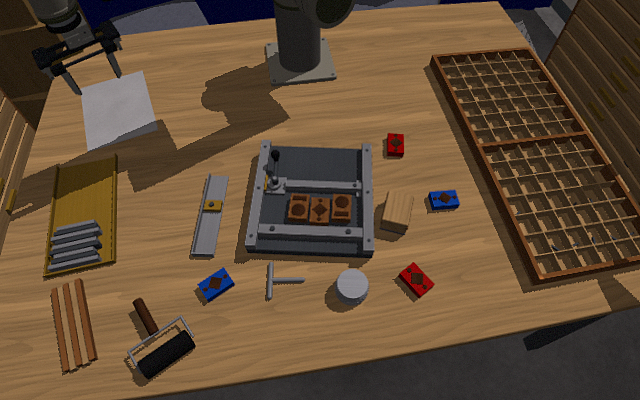

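The top view shows the bed with corners at about (310,157), (430,207), (372,342) and (247,285). The knob is near (370,299) and the pivot near (375,272). The three brown blocks are at (316,214), (340,219) and (360,231). The look-alikes are red at (278,124) and (208,285), and blue at (200,190) and (463,189). They all lie off the bed, so the brown ones between the bar and the head are the ones meant. I'll confirm this in an enlarged crop.

```bash
python3 - <<'E'
from h import *
a=np.load('top0.npz')['im'][150:350,235:440]; b=np.load('scene0.npz')['im'][135:265,240:385]
a=cv2.convertScaleAbs(a,alpha=1.5,beta=15); b=cv2.convertScaleAbs(b,alpha=1.5,beta=15)
A=cv2.resize(a,None,fx=2.93,fy=2.93,interpolation=3)[:,:,::-1]
cv2.imwrite('pics/topc.png',cv2.resize(a,(600,585),interpolation=3)[:,:,::-1])
cv2.imwrite('pics/scenec.png',cv2.resize(b,(145*4,130*4),interpolation=3)[:,:,::-1])
E
```

```text
(no output)
```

View pics/topc.png

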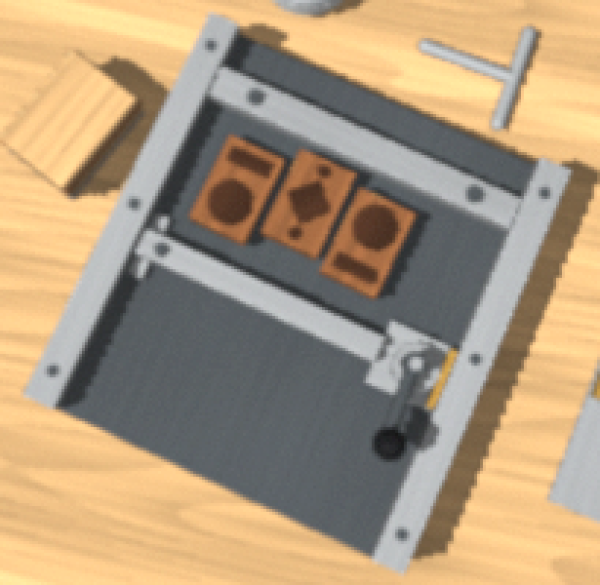

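View pics/scenec.png

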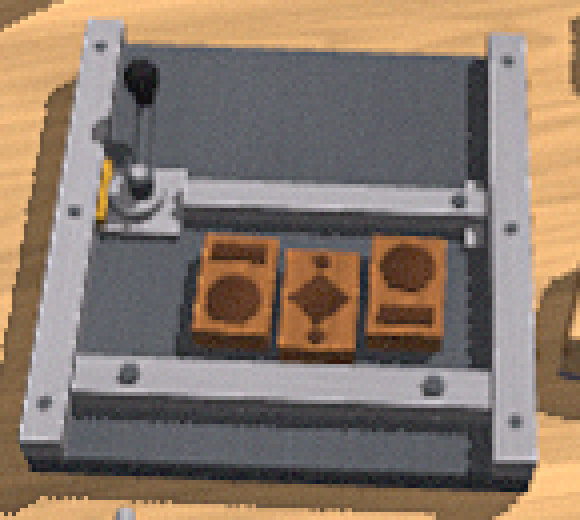

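The crops confirm three brown blocks between the bar and the head, with a lever pointing back. The black knob is at about (389,443) in the top crop and (142,75) in the scene crop. The bearer screws make good two-view landmarks.

```bash
cat > m.py <<'E'
from h import *
PT,PS=camera_params('top'),camera_params('scene')
T=lambda u:(235+u[0]/600*205-.0,150+u[1]/585*200); S=lambda u:(240+u[0]/4,135+u[1]/4)
pts={'LF':((210,45),(515,421)),'LM':((133,203),(511,229)),'LN':((52,370),(508,61)),'RF':((545,192),(43,402)),'RM':((476,358),(73,211)),'RN':((402,534),(99,46)),
'pivot':((417,363),(140,180)),'knobtop':((389,440),(141,72)),'h1':((256,97),(433,386)),'h2':((475,193),(129,374)),'barscrew':((162,249),(459,201)),
}
W={}
dt,ds=np.load('top0.npz')['D'],np.load('scene0.npz')['D']
for k,(a,b) in pts.items():
    p,e=two(PT,T(a),PS,S(b)); W[k]=p
    print(k,p.round(4),'gap',round(e,4),deep(PT,dt,T(a)).round(4),deep(PS,ds,S(b)).round(4))
x=((W['LF']-W['LN'])+(W['RF']-W['RN']))[:2]; y=((W['LF']-W['RF'])+(W['LN']-W['RN']))[:2]
yaw=np.arctan2(x[1],x[0]); yaw2=np.arctan2(-y[0],y[1]); print('yaw',yaw,yaw2, np.linalg.norm(x)/2,np.linalg.norm(y)/2)
c=np.mean([W[k] for k in('LF','LN','RF','RN')],0); print('centre',c)
yw=yaw2*.5+yaw*.5
R=np.array([[np.cos(yw),-np.sin(yw)],[np.sin(yw),np.cos(yw)]])
for k in W: print(k,((W[k]-c)[:2]@R*1000).round(1), round((W[k][2])*1000,1))
# edges on known planes, bed coords: head near face, bar near face (top view crop)
for n,uv,z in [('head l',(222,95),50),('head r',(505,222),50),('bar near l',(155,265),48),('bar near r',(370,362),48)]:
    p=onz(PT,T(uv),z/1000); print(n,((p-c)[:2]@R*1000).round(1))
for n,q in [('L',((231,135),(287,155),(246,245),(190,217))),('M',((305,148),(356,164),(315,259),(262,235))),('R',((362,188),(416,210),(375,299),(321,279)))]:
    print(n,[((onz(PT,T(u),.051)-c)[:2]@R*1000).round(0).tolist() for u in q])
E
python3 m.py
```

```text
LF [0.7223 0.0687 0.0527] gap 0.0067 [0.7221 0.0655 0.0514] [0.7236 0.0716 0.0548]
LM [0.5906 0.0967 0.0511] gap 0.0068 [0.5899 0.0932 0.052 ] [0.5933 0.0991 0.0552]
LN [0.4583 0.1248 0.0516] gap 0.0076 [0.4577 0.1208 0.0525] [0.4607 0.1278 0.0546]
RF [ 0.666  -0.2011  0.0538] gap 0.0069 [ 0.666  -0.2048  0.0529] [ 0.6669 -0.1976  0.0541]
RM [ 0.5343 -0.1732  0.0539] gap 0.0072 [ 0.5338 -0.1766  0.0551] [ 0.5341 -0.1698  0.0523]
RN [ 0.4019 -0.1455  0.0531] gap 0.007 [ 0.4016 -0.1487  0.055 ] [ 0.3993 -0.1422  0.049 ]
pivot [ 0.5212 -0.1302  0.0596] gap 0.0095 [ 0.5201 -0.1339  0.0676] [ 0.5273 -0.1253  0.0666]
knobtop [ 0.4636 -0.1188  0.095 ] gap 0.0063 [ 0.4632 -0.1214  0.1001] [ 0.4671 -0.1157  0.0984]
h1 [0.6907 0.026  0.0503] gap 0.0078 [0.6893 0.022  0.0534] [0.6928 0.0294 0.0535]
h2 [ 0.6543 -0.15    0.0515] gap 0.0077 [ 0.6532 -0.1534  0.0546] [ 0.657  -0.1461  0.0551]
barscrew [0.5623 0.0687 0.048 ] gap 0.0085 [0.5614 0.0642 0.0502] [0.5637 0.0726 0.0496]
yaw -0.20835980371396123 -0.20560109341471663 0.26993720496461177 0.27582980493255194
centre [ 0.5621486  -0.03827108  0.05279793]
LF [134.8 137.6] 52.7
LM [1.000e-01 1.379e+02] 51.1
LN [-135.2  138.2] 51.6
RF [ 135.1 -138. ] 53.8
RM [   0.5 -137.8] 53.9
RN [-134.8 -137.8] 53.1
pivot [-21.1 -98.4] 59.6
knobtop [-79.9 -99.1] 95.0
h1 [112.6  89.3] 50.3
h2 [113.2 -90.5] 51.5
barscrew [-21.8 104.7] 48.0
head l [103.5 109.6]
head r [ 103.  -123.3]
bar near l [-34.5 100. ]
bar near r [-33.3 -73. ]
L [[78.0, 90.0], [81.0, 45.0], [7.0, 45.0], [8.0, 91.0]]
M [[92.0, 35.0], [97.0, -4.0], [19.0, -6.0], [18.0, 37.0]]
R [[82.0, -16.0], [83.0, -59.0], [10.0, -58.0], [7.0, -16.0]]
```

Top and scene views differ by about 7 mm in y, so I'll bring the wrist camera over for a closer measurement. Tool axes will be set along the bed.

```bash
cat >> h.py <<'E'
from scipy.spatial.transform import Rotation as Ro
BED=dict(c=np.array([0.5621,-0.0383]),yaw=-0.207)
def w(bx,by):
    c,s=np.cos(BED['yaw']),np.sin(BED['yaw']); return BED['c']+[c*bx-s*by,s*bx+c*by]
def tob(p):
    c,s=np.cos(BED['yaw']),np.sin(BED['yaw']); d=np.asarray(p)[:2]-BED['c']; return np.array([c*d[0]+s*d[1],-s*d[0]+c*d[1]])
def inc(pos):   # slide and turn to TCP pos, tool x=bed y, tool y=bed x
    s=read_state(); R=Ro.from_rotvec(s['orientation'])
    c,n=np.cos(BED['yaw']),np.sin(BED['yaw'])
    G=Ro.from_matrix(np.array([[-n,c,0],[c,n,0],[0,0,-1.]]))
    return (R.inv().apply(pos-np.array(s['tool_pos']))*1000).round(1),(R.inv()*G).as_rotvec().round(4)
E
python3 - <<'E'
from h import *
p=w(-60,-60) if 0 else w(-.06,-.03)
print(p,inc(np.r_[p,.44]))
P=camera_params('wrist'); s=read_state(); o,d=ray(P,(320,200)); R=Ro.from_rotvec(s['orientation']); print(R.inv().apply(o-s['tool_pos']),R.inv().apply(d),P['fx'])
E
```

```text
[ 0.49721514 -0.05532806] (array([ 418.8, -326.3,  -35.6]), array([-1.50e-03, -8.00e-04, -8.96e-01]))
[0.07943992 0.00058931 0.01956155] [-0.28238691  0.00249495  0.95929968] 315.01401707746487
```

Call:
{"api": "servo_tool", "payload": {"increments": [{"slide": [419,-326,-36],"dr": [0,0,-0.896],"jaw": 1},{"slide": [419,-326,-36],"dr": [0,0,-0.896],"jaw": 1},{"slide": [419,-326,-36],"dr": [0,0,-0.896],"jaw": 1},{"slide": [419,-326,-36],"dr": [0,0,-0.896],"jaw": 1},{"slide": [419,-326,-36],"dr": [0,0,-0.896],"jaw": 1},{"slide": [419,-326,-36],"dr": [0,0,-0.896],"jaw": 1},{"slide": [419,-326,-36],"dr": [0,0,-0.896],"jaw": 1},{"slide": [419,-326,-36],"dr": [0,0,-0.896],"jaw": 1},{"slide": [419,-326,-36],"dr": [0,0,-0.896],"jaw": 1},{"slide": [419,-326,-36],"dr": [0,0,-0.896],"jaw": 1},{"slide": [419,-326,-36],"dr": [0,0,-0.896],"jaw": 1},{"slide": [419,-326,-36],"dr": [0,0,-0.896],"jaw": 1},{"slide": [419,-326,-36],"dr": [0,0,-0.896],"jaw": 1},{"slide": [419,-326,-36],"dr": [0,0,-0.896],"jaw": 1}], "force": 20}}

```text
t: 1.5
tool_pos: [0.4972, -0.0565, 0.4403]
orientation: [-2.44, -1.979, 0.001]
force: [-0.8, -0.5, -0.6]
opening: 0.0006
gripper_force: 0.0
```

```bash
python3 - <<'E'
from h import *
s=read_state(); P=camera_params('wrist'); im,D=read_camera('wrist')
np.savez('w1.npz',im=im,D=D,**{k:np.array(v) for k,v in P.items()})
cv2.imwrite('pics/w1.png',cv2.convertScaleAbs(im[:,:,::-1],alpha=1.4,beta=10)); print(s['t'],s['tool_pos'],s['orientation'],s['opening'],s['force'],s['q'])
E
```

```text
1.5 [ 0.49720256 -0.05645857  0.44032949] [-2.43950025e+00 -1.97904264e+00  1.42028821e-03] 0.000635916682842622 [-0.76942032 -0.54609742 -0.55060519] [-2.15364389e-01 -1.53759462e-01  1.70570755e+00 -5.24838988e-04
  1.59043658e+00 -7.70350748e-03]
```

View pics/w1.png

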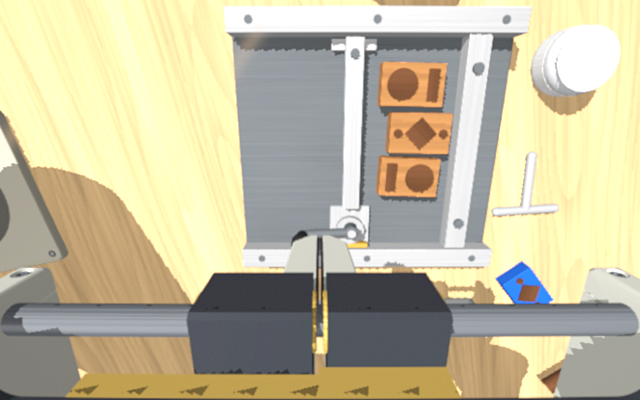

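The wrist view shows bearer screws at (249,19), (377,19) and (507,19), and at (265,258) and (467,258). The bar is at u≈352, the pivot near (350,233), and the knob partly behind the fingers near (300,238).

```bash
python3 - <<'E'
from h import *
f=np.load('w1.npz'); P={k:f[k] for k in f.files if k not in('im','D')}; D=f['D']
src=np.array([[-.135,.138],[0,.138],[.135,.138],[-.135,-.138],[.135,-.138]])
px=[(249,19),(377,19),(507,19),(265,258),(467,258)]
q=np.array([onz(P,u,.053)[:2] for u in px]); print(q.round(4).tolist()); print([deep(P,D,u).round(4).tolist()for u in px])
a=src-src.mean(0); b=q-q.mean(0)
yaw=np.arctan2((a[:,0]*b[:,1]-a[:,1]*b[:,0]).sum(),(a*b).sum()); c,s=np.cos(yaw),np.sin(yaw); R=np.array([[c,-s],[s,c]])
t=q.mean(0)-R@src.mean(0); print('yaw',yaw,'c',t,'res',((q-t)@R-src).round(4).tolist())
BED['c']=t;BED['yaw']=yaw
for n,u,z in [('pivot',(351,232),.068),('head1',(470,50),.05),('head2',(446,235),.05),('barnear1',(346,60),.048),('barnear2',(344,200),.048),('knob',(300,238),.09),('barfar',(363,60),.048),('b2',(359,200),.048)]: print(n,(tob(onz(P,u,z))*1000).round(1),deep(P,D,u)[2].round(3))
E
```

```text
[[0.4605, 0.1222], [0.5913, 0.0946], [0.7248, 0.067], [0.407, -0.1476], [0.662, -0.2016]]
[[0.4607, 0.1218, 0.0544], [0.591, 0.0943, 0.0544], [0.7236, 0.0668, 0.055], [0.4075, -0.1469, 0.0547], [0.6624, -0.2021, 0.0522]]
yaw -0.2092431320271149 c [ 0.56338802 -0.04007581] res [[0.0006, -0.0006], [-0.0007, -0.0005], [0.0006, 0.0003], [0.0044, 0.0003], [-0.005, 0.0005]]
pivot [-22.5 -95.3] 0.069
head1 [101.9 108.7] 0.051
head2 [ 100.4 -106.7] 0.05
barnear1 [-31.7  98.4] 0.048
barnear2 [-30.2 -61.1] 0.049
knob [-82.6 -93.7] 0.095
barfar [-13.2  98.5] 0.049
b2 [-11.7 -61.1] 0.031
```

```bash
sed -i "s/^BED=.*/BED=dict(c=np.array([0.563,-0.0393]),yaw=-0.207)/" h.py; python3 - <<'E'
from h import *
A=w(-.082,-.066); print(inc(np.r_[A,.26]))
piv=np.array([-22,-97.]);a,b=17.5,7.5
for ph in range(180,361,12):
    f=np.radians(ph);k=piv+60*np.array([np.cos(f),np.sin(f)]);t=np.array([-np.sin(f),np.cos(f)]);m=abs(t).max()
    p=k-11.5*t-np.array([a,b])*t/m
    d=p-[-82,-66]; print(ph,'tool slide',d[::-1].round(0))
E
```

```text
(array([-35.4, -21. , 180.4]), array([-0.0006,  0.0003, -0.0014]))
180 tool slide [-12.   0.]
192 tool slide [-25.  -5.]
204 tool slide [-37.  -7.]
216 tool slide [-49.  -8.]
228 tool slide [-61.  -6.]
240 tool slide [-73.   3.]
252 tool slide [-82.  13.]
264 tool slide [-89.  25.]
276 tool slide [-93.  37.]
288 tool slide [-94.  50.]
300 tool slide [-93.  63.]
312 tool slide [-90.  74.]
324 tool slide [-83.  89.]
336 tool slide [-73. 102.]
348 tool slide [-62. 113.]
360 tool slide [-50. 120.]
```

Call:
{"api": "servo_tool", "payload": {"increments": [{"slide": [-35,-21,0],"dr": [0,0,0],"jaw": 1},{"slide": [-35,-21,40],"dr": [0,0,0],"jaw": 1},{"slide": [-35,-21,80],"dr": [0,0,0],"jaw": 1},{"slide": [-35,-21,120],"dr": [0,0,0],"jaw": 1},{"slide": [-35,-21,150],"dr": [0,0,0],"jaw": 1},{"slide": [-35,-21,170],"dr": [0,0,0],"jaw": 1},{"slide": [-35,-21,180],"dr": [0,0,0],"jaw": 1},{"slide": [-35,-21,180],"dr": [0,0,0],"jaw": 1}]}}

```text
t: 2.35
tool_pos: [0.4689, -0.0863, 0.2595]
orientation: [-2.439, -1.977, 0.003]
force: [-0.1, -0.3, -0.0]
opening: 0.0004
gripper_force: 0.0
```

Call:
{"api": "servo_tool", "payload": {"increments": [{"slide": [-6,0,0],"dr": [0,0,0],"jaw": 1},{"slide": [-12,0,0],"dr": [0,0,0],"jaw": 1},{"slide": [-19,-3,0],"dr": [0,0,0],"jaw": 1},{"slide": [-25,-5,0],"dr": [0,0,0],"jaw": 1},{"slide": [-31,-6,0],"dr": [0,0,0],"jaw": 1},{"slide": [-37,-7,0],"dr": [0,0,0],"jaw": 1},{"slide": [-37,-7,0],"dr": [0,0,0],"jaw": 1}]}}

```text
t: 3.05
tool_pos: [0.4556, -0.1212, 0.2619]
orientation: [2.438, 1.978, 0.002]
force: [0.2, -0.2, -0.3]
opening: 0.0002
gripper_force: 0.0
```

```bash
python3 - <<'E'
from h import *
s=read_state(); print(s['t'],tob(s['tool_pos'])*1000,s['tool_pos'][2],s['force'])
im,D=read_camera('scene'); np.save('s2.npy',im); c=cv2.resize(im[120:270,200:390],(760,600),interpolation=3); cv2.imwrite('pics/s2.png',cv2.convertScaleAbs(c[:,:,::-1],alpha=1.4,beta=10))
E
```

```text
3.05 [ -88.29424077 -102.20354053] 0.261936455543054 [ 0.20904588 -0.21635979 -0.26506232]
```

View pics/s2.png

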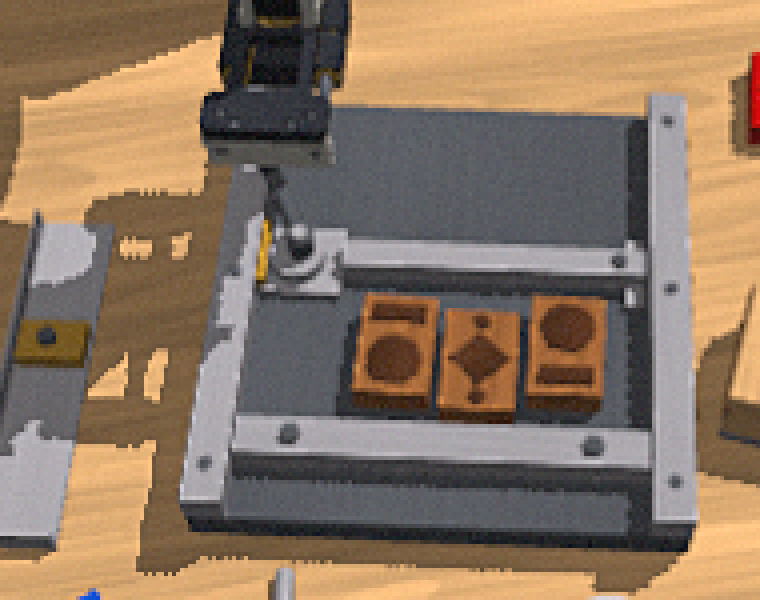

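The crop shows the lever swinging outward, with the knob near (270,180). I'll carry on round the arc.

Call:
{"api": "servo_tool", "payload": {"increments": [{"slide": [-6,-1,0],"dr": [0,0,0],"jaw": 1},{"slide": [-12,-1,0],"dr": [0,0,0],"jaw": 1},{"slide": [-18,0,0],"dr": [0,0,0],"jaw": 1},{"slide": [-24,1,0],"dr": [0,0,0],"jaw": 1},{"slide": [-30,5,0],"dr": [0,0,0],"jaw": 1},{"slide": [-36,10,0],"dr": [0,0,0],"jaw": 1},{"slide": [-41,15,0],"dr": [0,0,0],"jaw": 1},{"slide": [-45,20,0],"dr": [0,0,0],"jaw": 1},{"slide": [-49,26,0],"dr": [0,0,0],"jaw": 1},{"slide": [-52,32,0],"dr": [0,0,0],"jaw": 1},{"slide": [-54,38,0],"dr": [0,0,0],"jaw": 1},{"slide": [-56,44,0],"dr": [0,0,0],"jaw": 1},{"slide": [-57,50,0],"dr": [0,0,0],"jaw": 1},{"slide": [-57,57,0],"dr": [0,0,0],"jaw": 1},{"slide": [-57,57,0],"dr": [0,0,0],"jaw": 1}]}}

```text
t: 4.6
tool_pos: [0.5003, -0.188, 0.2609]
orientation: [2.438, 1.98, 0.0]
force: [-0.3, 0.4, -0.4]
opening: 0.0007
gripper_force: 0.0
```

```bash
python3 - <<'E'
from h import *
s=read_state(); print(s['t'],tob(s['tool_pos'])*1000,s['tool_pos'][2],s['force'])
im,D=read_camera('wrist'); im2,_=read_camera('scene'); np.save('w3.npy',im)
c=np.hstack([im[:400,160:480],cv2.resize(im2[120:270,200:352],(405,400),interpolation=3)]); cv2.imwrite('pics/s3.png',cv2.convertScaleAbs(c[:,:,::-1],alpha=1.4,beta=10))
E
```

```text
4.6 [ -30.82615891 -158.44323301] 0.26087931245716434 [-0.28110851  0.37902635 -0.38817697]
```

View pics/s3.png

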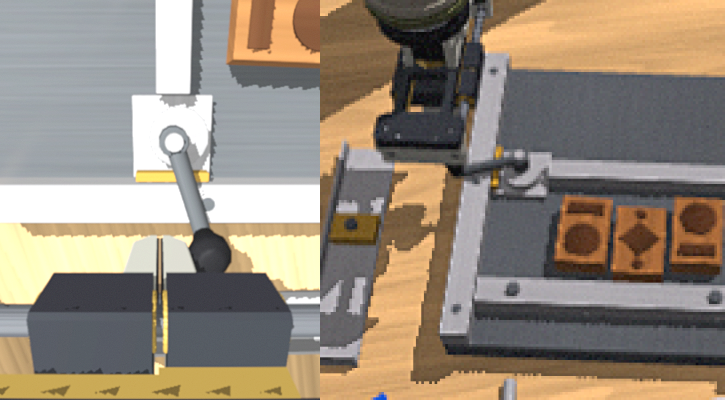

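The lever stands at about 285° with the knob ahead of the fingertips, at (212,250) in the crop. I'll push on to the stop.

Call:
{"api": "servo_tool", "payload": {"increments": [{"slide": [0,7,0],"dr": [0,0,0],"jaw": 1},{"slide": [1,13,0],"dr": [0,0,0],"jaw": 1},{"slide": [2,19,0],"dr": [0,0,0],"jaw": 1},{"slide": [4,25,0],"dr": [0,0,0],"jaw": 1},{"slide": [7,32,0],"dr": [0,0,0],"jaw": 1},{"slide": [11,39,0],"dr": [0,0,0],"jaw": 1},{"slide": [16,46,0],"dr": [0,0,0],"jaw": 1},{"slide": [21,52,0],"dr": [0,0,0],"jaw": 1},{"slide": [26,58,0],"dr": [0,0,0],"jaw": 1},{"slide": [32,63,0],"dr": [0,0,0],"jaw": 1},{"slide": [36,66,0],"dr": [0,0,0],"jaw": 1},{"slide": [40,68,0],"dr": [0,0,0],"jaw": 1},{"slide": [40,68,0],"dr": [0,0,0],"jaw": 1}]}}

```text
t: 6.0
tool_pos: [0.5745, -0.1624, 0.2608]
orientation: [2.438, 1.98, -0.0]
force: [-0.2, -1.5, -0.2]
opening: 0.0006
gripper_force: 0.5
```

Call:
{"api": "servo_tool", "payload": {"increments": [{"slide": [1,0,0],"dr": [0,0,0],"jaw": 1},{"slide": [2,0,0],"dr": [0,0,0],"jaw": 1},{"slide": [3,0,0],"dr": [0,0,0],"jaw": 1},{"slide": [3,0,0],"dr": [0,0,0],"jaw": 1},{"slide": [3,0,0],"dr": [0,0,0],"jaw": 1}]}}

```text
t: 6.5
tool_pos: [0.5745, -0.1613, 0.2609]
orientation: [2.438, 1.977, -0.002]
force: [-1.5, -10.5, -1.9]
opening: 0.0006
gripper_force: 4.8
```

```bash
python3 - <<'E'
from h import *
s=read_state(); print(s['t'],tob(s['tool_pos'])*1000,s['tool_pos'][2],s['force'])
P=camera_params('wrist'); im,D=read_camera('wrist'); 
# lever arm / knob: points with height 0.085..0.105 (knob), and lever 0.058-0.068 near pivot by depth
v,u=np.mgrid[0:400:1,0:640:1]
h=np.array([deep(P,D,(a,b)) for a,b in zip(u.ravel(),v.ravel())]).reshape(400,640,3)
B=(h[...,:2]-BED['c'])@np.array([[np.cos(BED['yaw']),-np.sin(BED['yaw'])],[np.sin(BED['yaw']),np.cos(BED['yaw'])]])*1000
dark=(im.max(2)<60)&(h[...,2]>.075)&(h[...,2]<.11)&(D>0)&(B[...,1]>-108-0)&(B[...,1]<-70)
print('knob',dark.sum(),np.median(B[dark],0) if dark.any() else '', h[dark][:,2].max() if dark.any() else '')
lev=(h[...,2]>.062)&(h[...,2]<.07)&(D>0)&(B[...,0]>-40)&(B[...,0]<60)&(B[...,1]>-112)&(B[...,1]<-70)
for x in range(-30,50,8):
    m=lev&(abs(B[...,0]-x)<4); print(x,m.sum(),B[m][:,1].mean().round(1) if m.any() else '')
E
```

```text
6.5 [  36.3672416 -117.0616173] 0.2609378875282947 [ -1.45969601 -10.49251331  -1.90850351]
knob 1502 [ 38.24750707 -94.48945232] 0.10129765817178912
-30 83 -97.3
-22 356 -96.8
-14 280 -97.0
-6 246 -97.0
2 244 -97.0
10 241 -97.0
18 241 -97.0
26 197 -96.3
34 45 -93.0
42 10 -91.6
```

The lever points straight forward at y=-97 for its whole length, and 10 N of force confirms it is at the stop. Next I'll retract, go behind the bar and push.

Call:
{"api": "servo_tool", "payload": {"increments": [{"slide": [-20,0,0],"dr": [0,0,0],"jaw": 1},{"slide": [-20,0,-45],"dr": [0,0,0],"jaw": 1},{"slide": [-20,0,-70],"dr": [0,0,0],"jaw": 1},{"slide": [20,-30,-70],"dr": [0,0,0],"jaw": 1},{"slide": [60,-60,-70],"dr": [0,0,0],"jaw": 1},{"slide": [100,-85,-70],"dr": [0,0,0],"jaw": 1},{"slide": [134,-102,-70],"dr": [0,0,0],"jaw": 1},{"slide": [134,-102,-70],"dr": [0,0,0],"jaw": 1},{"slide": [134,-102,-30],"dr": [0,0,0],"jaw": 1},{"slide": [134,-102,10],"dr": [0,0,0],"jaw": 1},{"slide": [134,-102,28],"dr": [0,0,0],"jaw": 1},{"slide": [134,-102,36],"dr": [0,0,0],"jaw": 1},{"slide": [134,-102,36],"dr": [0,0,0],"jaw": 1}]}}

```text
t: 7.85
tool_pos: [0.5023, -0.008, 0.2239]
orientation: [-2.438, -1.979, 0.002]
force: [-0.5, -0.6, -0.1]
opening: 0.0006
gripper_force: 0.0
```

Call:
{"api": "servo_tool", "payload": {"increments": [{"slide": [0,4,0],"dr": [0,0,0],"jaw": 1},{"slide": [0,8,0],"dr": [0,0,0],"jaw": 1},{"slide": [0,12,0],"dr": [0,0,0],"jaw": 1},{"slide": [0,16,0],"dr": [0,0,0],"jaw": 1},{"slide": [0,20,0],"dr": [0,0,0],"jaw": 1},{"slide": [0,24,0],"dr": [0,0,0],"jaw": 1},{"slide": [0,24,0],"dr": [0,0,0],"jaw": 1}]}}

```text
t: 8.55
tool_pos: [0.5263, -0.0125, 0.2251]
orientation: [-2.439, -1.98, 0.001]
force: [-2.5, -0.1, 5.1]
opening: 0.0005
gripper_force: 3.1
```

Call:
{"api": "servo_tool", "payload": {"increments": [{"slide": [0,3,0],"dr": [0,0,0],"jaw": 1},{"slide": [0,6,0],"dr": [0,0,0],"jaw": 1},{"slide": [0,9,0],"dr": [0,0,0],"jaw": 1},{"slide": [0,12,0],"dr": [0,0,0],"jaw": 1},{"slide": [0,15,0],"dr": [0,0,0],"jaw": 1},{"slide": [0,18,0],"dr": [0,0,0],"jaw": 1},{"slide": [0,21,0],"dr": [0,0,0],"jaw": 1},{"slide": [0,24,0],"dr": [0,0,0],"jaw": 1},{"slide": [0,26,0],"dr": [0,0,0],"jaw": 1},{"slide": [0,28,0],"dr": [0,0,0],"jaw": 1}]}}

```text
t: 9.55
tool_pos: [0.5532, -0.0182, 0.2251]
orientation: [-2.438, -1.979, 0.002]
force: [-8.3, 1.6, 8.6]
opening: 0.0006
gripper_force: 5.5
```

```bash
python3 - <<'E'
from h import *
s=read_state(); print(s['t'],tob(s['tool_pos'])*1000,s['tool_pos'][2],s['force'])
im,D=read_camera('top'); im2,_=read_camera('scene')
c=np.hstack([cv2.resize(im[150:300,270:430],(400,375),interpolation=3),cv2.resize(im2[150:260,240:370],(400,375),interpolation=3)]); cv2.imwrite('pics/s4.png',cv2.convertScaleAbs(c[:,:,::-1],alpha=1.4,beta=10))
E
```

```text
9.55 [-13.92636133  18.66734753] 0.22506334273206538 [-8.26467641  1.58326312  8.56747131]
```

View pics/s4.png

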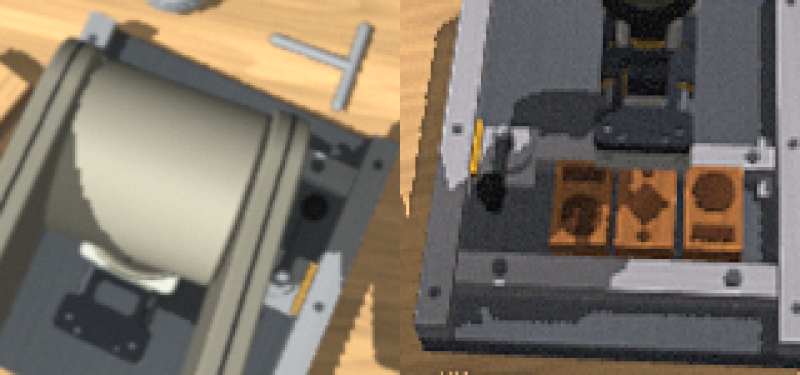

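The bar is advancing with the blocks ahead of it, already nearly square and a few mm from the head. I'll continue gently.

Call:
{"api": "servo_tool", "payload": {"increments": [{"slide": [0,1,0],"dr": [0,0,0],"jaw": 1},{"slide": [0,2,0],"dr": [0,0,0],"jaw": 1},{"slide": [0,3,0],"dr": [0,0,0],"jaw": 1},{"slide": [0,4,0],"dr": [0,0,0],"jaw": 1},{"slide": [0,4,0],"dr": [0,0,0],"jaw": 1}]}}

```text
t: 10.15
tool_pos: [0.5571, -0.019, 0.2251]
orientation: [-2.438, -1.979, 0.002]
force: [-5.4, 1.0, 8.0]
opening: 0.0006
gripper_force: 4.9
```

Call:
{"api": "servo_tool", "payload": {"increments": [{"slide": [0,1,0],"dr": [0,0,0],"jaw": 1},{"slide": [0,2,0],"dr": [0,0,0],"jaw": 1},{"slide": [0,2,0],"dr": [0,0,0],"jaw": 1}]}}

```text
t: 10.45
tool_pos: [0.5591, -0.0194, 0.2251]
orientation: [-2.438, -1.979, 0.002]
force: [-7.0, 0.7, 7.0]
opening: 0.0002
gripper_force: 5.0
```

Call:
{"api": "servo_tool", "payload": {"increments": [{"slide": [0,1,0],"dr": [0,0,0],"jaw": 1},{"slide": [0,2,0],"dr": [0,0,0],"jaw": 1},{"slide": [0,2,0],"dr": [0,0,0],"jaw": 1}]}}

```text
t: 10.75
tool_pos: [0.5611, -0.0198, 0.2251]
orientation: [-2.438, -1.979, 0.002]
force: [-5.9, 1.4, 8.2]
opening: 0.0005
gripper_force: 5.0
```

Call:
{"api": "servo_tool", "payload": {"increments": [{"slide": [0,1,0],"dr": [0,0,0],"jaw": 1},{"slide": [0,2,0],"dr": [0,0,0],"jaw": 1},{"slide": [0,2,0],"dr": [0,0,0],"jaw": 1}]}}

```text
t: 11.05
tool_pos: [0.5629, -0.0202, 0.2251]
orientation: [-2.438, -1.979, 0.002]
force: [-7.6, 1.6, 7.5]
opening: 0.0001
gripper_force: 5.9
```

Call:
{"api": "servo_tool", "payload": {"increments": [{"slide": [0,1,0],"dr": [0,0,0],"jaw": 1},{"slide": [0,2,0],"dr": [0,0,0],"jaw": 1},{"slide": [0,2,0],"dr": [0,0,0],"jaw": 1}]}}

```text
t: 11.35
tool_pos: [0.5638, -0.0203, 0.2249]
orientation: [-2.435, -1.978, 0.007]
force: [-16.3, 2.7, 16.6]
opening: 0.0002
gripper_force: 11.9
```

Call:
{"api": "servo_tool", "payload": {"increments": [{"slide": [0,1,0],"dr": [0,0,0],"jaw": 1},{"slide": [0,2,0],"dr": [0,0,0],"jaw": 1},{"slide": [0,2,0],"dr": [0,0,0],"jaw": 1}]}}

```text
t: 11.65
tool_pos: [0.5647, -0.0205, 0.2248]
orientation: [-2.433, -1.976, 0.011]
force: [-26.2, 4.2, 23.6]
opening: 0.0005
gripper_force: 18.1
```

At 26 N the bar has stalled, so the blocks should be home. I'll retract, raise and check from the wrist.

Call:
{"api": "servo_tool", "payload": {"increments": [{"slide": [0,-10,0],"dr": [0,0,0],"jaw": 1},{"slide": [0,-25,0],"dr": [0,0,0],"jaw": 1},{"slide": [-10,-25,-40],"dr": [0,0,0],"jaw": 1},{"slide": [-30,-10,-80],"dr": [0,0,0],"jaw": 1},{"slide": [-50,0,-120],"dr": [0,0,0],"jaw": 1},{"slide": [-70,0,-160],"dr": [0,0,0],"jaw": 1},{"slide": [-85,0,-180],"dr": [0,0,0],"jaw": 1},{"slide": [-85,0,-180],"dr": [0,0,0],"jaw": 1},{"slide": [-85,0,-180],"dr": [0,0,0],"jaw": 1}]}}

```text
t: 12.55
tool_pos: [0.5497, -0.1044, 0.4044]
orientation: [2.44, 1.979, 0.001]
force: [-0.1, 1.1, -0.3]
opening: 0.0006
gripper_force: 0.0
```

```bash
cat > look.py <<'E'
from h import *
import sys
n=sys.argv[1]; s=read_state(); P=camera_params('wrist'); im,D=read_camera('wrist')
print(s['t'],tob(s['tool_pos'])*1000,s['tool_pos'][2],s['force'])
hsv=cv2.cvtColor(im,cv2.COLOR_RGB2HSV)
m=((hsv[...,0]<18)&(hsv[...,1]>130)&(hsv[...,2]>60)).astype(np.uint8)
m[np.array(D)>read_state()['tool_pos'][2]+1]=0
m=cv2.morphologyEx(m,cv2.MORPH_CLOSE,np.ones((5,5)));m=cv2.morphologyEx(m,cv2.MORPH_OPEN,np.ones((3,3)))
for c in cv2.findContours(m,0,2)[0]:
    if cv2.contourArea(c)<800: continue
    q=np.array([tob(onz(P,p,.052))*1000 for p in c[:,0].astype(float)],np.float32)
    if abs(q.mean(0)[0])>150 or abs(q.mean(0)[1])>125: continue
    r=cv2.minAreaRect(q); print('block',np.round(r[0],1),np.round(r[1],1),round(r[2],2))
for nme,u in (('h',0),):
    pass
cv2.imwrite(f'pics/{n}.png',cv2.convertScaleAbs(im[:,:,::-1],alpha=1.3,beta=10)); np.savez(n+'.npz',im=im,D=D,**{k:np.array(v) for k,v in P.items()})
E
python3 look.py w5
```

```text
12.55 [  0.39024817 -66.44891243] 0.4044302954853305 [-0.13738602  1.07865015 -0.33052464]
block [ 64.7 -30.9] [45.1 68. ] 89.99
block [64.7 20.3] [45.2 68. ] 90.0
block [64.7 72.7] [68.  46.6] 0.05
```

View pics/w5.png

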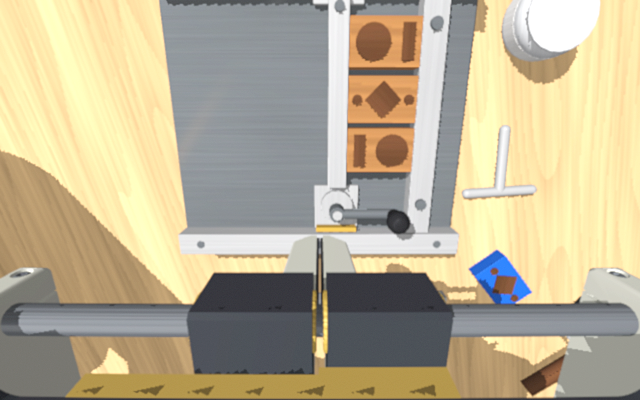

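The wrist view shows all three blocks tight between bar and head, each centred at x=64.7 and square, with the knob at (398,221). Next I'll bring the lever back.

```bash
python3 - <<'E'
from h import *
A=w(.080,-.066); print(inc(np.r_[A,.26]))
piv=np.array([20,-97.]);a,b=17.5,7.5
for ph in range(360,179,-10):
    f=np.radians(ph);k=piv+60*np.array([np.cos(f),np.sin(f)]);t=np.array([np.sin(f),-np.cos(f)]);m=abs(t).max()
    p=k-11.5*t-np.array([a,b])*t/m
    d=p-[80,-66]; print(ph,d[::-1].round(0))
E
```

```text
(array([ -0. ,  80.2, 143. ]), array([-0.0018, -0.0005, -0.0001]))
360 [-12.   0.]
350 [-23.   4.]
340 [-33.   7.]
330 [-44.   8.]
320 [-53.   8.]
310 [-63.   5.]
300 [-73.  -3.]
290 [-81. -11.]
280 [-87. -21.]
270 [-91. -31.]
260 [-93. -42.]
250 [-94. -52.]
240 [-93. -63.]
230 [-91. -72.]
220 [-86. -84.]
210 [-78. -96.]
200 [ -70. -106.]
190 [ -60. -114.]
180 [ -50. -120.]
```

Call:
{"api": "servo_tool", "payload": {"increments": [{"slide": [0,40,0],"dr": [0,0,0],"jaw": 1},{"slide": [0,80,0],"dr": [0,0,0],"jaw": 1},{"slide": [0,80,40],"dr": [0,0,0],"jaw": 1},{"slide": [0,80,80],"dr": [0,0,0],"jaw": 1},{"slide": [0,80,115],"dr": [0,0,0],"jaw": 1},{"slide": [0,80,135],"dr": [0,0,0],"jaw": 1},{"slide": [0,80,144],"dr": [0,0,0],"jaw": 1},{"slide": [0,80,144],"dr": [0,0,0],"jaw": 1}]}}

```text
t: 13.4
tool_pos: [0.6269, -0.1198, 0.2576]
orientation: [-2.435, -1.978, 0.005]
force: [-1.2, 0.1, 0.8]
opening: 0.0004
gripper_force: 0.0
```

Call:
{"api": "servo_tool", "payload": {"increments": [{"slide": [-6,0,0],"dr": [0,0,0],"jaw": 1},{"slide": [-12,0,0],"dr": [0,0,0],"jaw": 1},{"slide": [-18,2,0],"dr": [0,0,0],"jaw": 1},{"slide": [-23,4,0],"dr": [0,0,0],"jaw": 1},{"slide": [-28,6,0],"dr": [0,0,0],"jaw": 1},{"slide": [-33,7,0],"dr": [0,0,0],"jaw": 1},{"slide": [-39,8,0],"dr": [0,0,0],"jaw": 1},{"slide": [-44,8,0],"dr": [0,0,0],"jaw": 1},{"slide": [-49,8,0],"dr": [0,0,0],"jaw": 1},{"slide": [-53,8,0],"dr": [0,0,0],"jaw": 1},{"slide": [-58,7,0],"dr": [0,0,0],"jaw": 1},{"slide": [-63,5,0],"dr": [0,0,0],"jaw": 1},{"slide": [-68,1,0],"dr": [0,0,0],"jaw": 1},{"slide": [-73,-3,0],"dr": [0,0,0],"jaw": 1},{"slide": [-77,-7,0],"dr": [0,0,0],"jaw": 1},{"slide": [-81,-11,0],"dr": [0,0,0],"jaw": 1},{"slide": [-84,-16,0],"dr": [0,0,0],"jaw": 1},{"slide": [-87,-21,0],"dr": [0,0,0],"jaw": 1},{"slide": [-91,-31,0],"dr": [0,0,0],"jaw": 1},{"slide": [-91,-31,0],"dr": [0,0,0],"jaw": 1}]}}

```text
t: 15.4
tool_pos: [0.5777, -0.2038, 0.2606]
orientation: [-2.439, -1.979, 0.001]
force: [-1.2, 0.3, 0.9]
opening: 0.0003
gripper_force: 0.0
```

```bash
cat > lev.py <<'E'
from h import *
s=read_state(); print(s['t'],tob(s['tool_pos'])*1000,s['tool_pos'][2],s['force'])
P=camera_params('wrist'); im,D=read_camera('wrist'); v,u=np.mgrid[0:400,0:640]
h=np.array([deep(P,D,(a,b)) for a,b in zip(u.ravel(),v.ravel())]).reshape(400,640,3)
c,n=np.cos(BED['yaw']),np.sin(BED['yaw']); B=(h[...,:2]-BED['c'])@np.array([[c,-n],[n,c]])*1000
r=np.hypot(B[...,0]-20,B[...,1]+97)
lev=(h[...,2]>.061)&(h[...,2]<.072)&(D>0)&(r>18)&(r<48)
a=np.degrees(np.arctan2(B[...,1]+97,B[...,0]-20))%360
print(lev.sum(), 'lever angle',np.median(a[lev]) if lev.any() else '', np.histogram(a[lev],12,(0,360))[0])
E
python3 lev.py
```

```text
15.4 [  48.15829041 -157.93819311] 0.26057614269740714 [-1.23976907  0.28563037  0.90573339]
936 lever angle 273.6653270623443 [  0   0   0   0   0   0   0   0 285 651   0   0]
```

Call:
{"api": "servo_tool", "payload": {"increments": [{"slide": [-1,-6,0],"dr": [0,0,0],"jaw": 1},{"slide": [-2,-11,0],"dr": [0,0,0],"jaw": 1},{"slide": [-3,-16,0],"dr": [0,0,0],"jaw": 1},{"slide": [-3,-21,0],"dr": [0,0,0],"jaw": 1},{"slide": [-3,-27,0],"dr": [0,0,0],"jaw": 1},{"slide": [-2,-32,0],"dr": [0,0,0],"jaw": 1},{"slide": [-1,-37,0],"dr": [0,0,0],"jaw": 1},{"slide": [0,-41,0],"dr": [0,0,0],"jaw": 1},{"slide": [2,-47,0],"dr": [0,0,0],"jaw": 1},{"slide": [5,-53,0],"dr": [0,0,0],"jaw": 1},{"slide": [9,-59,0],"dr": [0,0,0],"jaw": 1},{"slide": [13,-65,0],"dr": [0,0,0],"jaw": 1},{"slide": [17,-70,0],"dr": [0,0,0],"jaw": 1},{"slide": [21,-75,0],"dr": [0,0,0],"jaw": 1},{"slide": [26,-79,0],"dr": [0,0,0],"jaw": 1},{"slide": [31,-83,0],"dr": [0,0,0],"jaw": 1},{"slide": [36,-86,0],"dr": [0,0,0],"jaw": 1},{"slide": [36,-86,0],"dr": [0,0,0],"jaw": 1}]}}

```text
t: 17.25
tool_pos: [0.5016, -0.1499, 0.2605]
orientation: [-2.438, -1.98, 0.001]
force: [-1.1, -0.2, -0.1]
opening: 0.0003
gripper_force: 0.0
```

Call:
{"api": "servo_tool", "payload": {"increments": [{"slide": [2,-1,0],"dr": [0,0,0],"jaw": 1},{"slide": [4,-2,0],"dr": [0,0,0],"jaw": 1},{"slide": [5,-2,0],"dr": [0,0,0],"jaw": 1},{"slide": [5,-2,0],"dr": [0,0,0],"jaw": 1}]}}

```text
t: 17.65
tool_pos: [0.501, -0.1461, 0.2607]
orientation: [2.438, 1.979, -0.003]
force: [0.1, -8.8, -1.8]
opening: 0.0005
gripper_force: 3.9
```

```bash
python3 lev.py
```

```text
17.65 [ -38.6816201  -117.25943648] 0.2606739705532688 [ 0.08747656 -8.83820544 -1.83269029]
933 lever angle 179.18295903716552 [  0   0   0   0   0 510 423   0   0   0   0   0]
```

Call:
{"api": "servo_tool", "payload": {"increments": [{"slide": [1,0,0],"dr": [0,0,0],"jaw": 1},{"slide": [2,0,0],"dr": [0,0,0],"jaw": 1},{"slide": [3,0,0],"dr": [0,0,0],"jaw": 1},{"slide": [3,0,0],"dr": [0,0,0],"jaw": 1}]}}

```text
t: 18.1
tool_pos: [0.5013, -0.1449, 0.2607]
orientation: [2.437, 1.977, -0.007]
force: [-0.4, -19.0, -2.6]
opening: 0.0001
gripper_force: 9.5
```

Call:
{"api": "servo_tool", "payload": {"increments": [{"slide": [-10,0,0],"dr": [0,0,0],"jaw": 1},{"slide": [-25,0,0],"dr": [0,0,0],"jaw": 1},{"slide": [-25,0,-40],"dr": [0,0,0],"jaw": 1},{"slide": [-25,0,-80],"dr": [0,0,0],"jaw": 1},{"slide": [0,25,-115],"dr": [0,0,0],"jaw": 1},{"slide": [30,45,-144],"dr": [0,0,0],"jaw": 1},{"slide": [42,45,-144],"dr": [0,0,0],"jaw": 1},{"slide": [42,45,-144],"dr": [0,0,0],"jaw": 1},{"slide": [42,45,-144],"dr": [0,0,0],"jaw": 1}]}}

```text
t: 19.0
tool_pos: [0.5537, -0.1107, 0.4028]
orientation: [-2.436, -1.979, 0.003]
force: [0.1, 0.3, 0.8]
opening: 0.0003
gripper_force: 0.0
```

```bash
python3 look.py w6; python3 lev.py
```

```text
19.0 [  5.56364166 -71.83884063] 0.4027768663650421 [0.07325444 0.25592396 0.75948366]
block [64.7 -5.5] [67.9 95. ] 0.08
block [64.8 72. ] [47.1 68.1] 89.37
19.05 [  5.49177035 -72.19697917] 0.40262901963595304 [ 0.76591498 -0.65574539 -0.41876918]
288 lever angle 179.79056315306374 [  0   0   0   0   0 146 142   0   0   0   0   0]
```

View pics/w6.png

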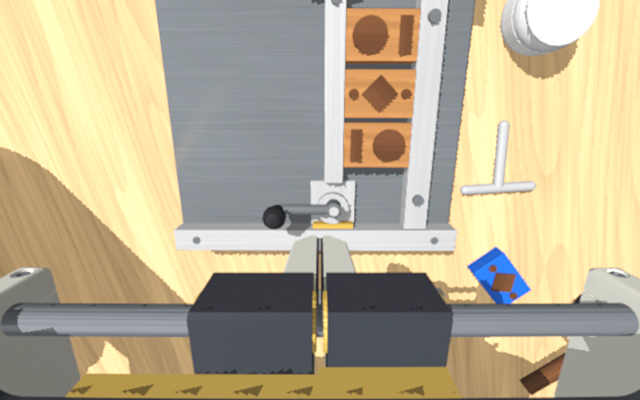

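The lever is back at its locked stop (180°, knob at (274,217)). The blocks are snug and square at x=64.7, and the arm is clear.

```bash
python3 -c "
from plant import *; print(close_job())"
```

```text
the job is handed in; nothing more can be done
None
```

The job is handed in: the last wrist-camera check showed the blocks home and square against the head bar, with the lever back at its locked stop; the judge's result was not shown.

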